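# Stack the boards and the heat sink in a stepped chassis

## Robot

A 6-joint arm with a two-finger parallel gripper is mounted at the origin on the work surface; the furniture and walls round the work are solid. World frame = base frame: x ahead of the robot, y to its left, z up, the work surface at z = 0. Lengths are in m, angles in rad, forces in N, time in s.
With the tool pointing down it reaches from about 0.35 to 0.85 m from the base axis. Payload 8.1 kg.
Tool frame: the origin (TCP) lies at the centre of the arm's flange, where the gripper is bolted on; the fingertips stand 186 mm ahead of it and the grasp point (between the pads) lies 167 mm ahead of it (robot.grasp_offset is the distance from the TCP to the grasp point, in m); z points along the fingers, y is the line along which they close (so a half turn about z gives the same grasp; the last joint's range is limited). The gripper opens to 93 mm and grips with 3 to 60 N. Pads are 15 mm wide; open, the fingers measure 128 mm over their backs; the gripper's body (75 mm by 188 mm) begins 65 mm behind the grasp point.
Start: joints at [-1.278, 0.13, 1.488, -0, 1.523, -0.085], TCP at [0.221, -0.558, 0.405] pointing down, gripper open.
Joint ranges: [-2.96, 2.96], [-0.89, 2.26], [0.02, 2.5], [-1.34, 4.48], [0, 2.73], [-2.66, 2.66]. Speed limits (rad/s): [2.39, 2.39, 2.79, 3.14, 3.14, 3.14].

## Interface

Orientations are given as a rotation vector (axis times angle).
In Python, from plant import robot gives the robot as it stands.
- The arm moves only by the tool drive_tool, never from a script. Its argument "moves" is one flat list of numbers, 7 for each row, row after row: the finger opening in mm, from 0 to 93, then the shift along the tool's x, y, z in mm, then the turn, a rotation vector about the tool's x, y, z in degrees. A call has 1 to 8 rows; each row shifts and turns the commanded pose from where the row before left it, along the tool's axes as they then stand; what a row does not reach is not made up. A row lasts 1/10 s, in which the tool goes at most 50 mm and 8.59 degrees, less where a joint would pass 70% of its speed; a pose out of reach is approached as far as the arm can. A call is refused whole if a number of a shift passes 50 or a number of a turn 8.59, either way. A call with a gripper value outside its range is refused whole. The fingers move at their own pace and stop on an object; "grip_force" is the grip in N (left out, the last holds). Time passes only in rows, so rows that do not move let the fingers close. It gives the time, the measured TCP pose, the force, the opening and the grip force at its end, in the units of the state.
- robot.read_state(): the state, without advancing time (a new reading comes with each control period).
- robot.read_camera(name): name is "scene" or "side" or "wrist"; returns a dict with "color" (384x512x3 uint8, red, green, blue), "depth" (384x512 float32, m along the optical axis (not along the pixel's ray), 0 where there is no reading), "mtx" (3x3 intrinsics, pixels), "dist_coeffs" ([k1, k2, p1, p2, k3] as OpenCV has them; the pictures are not rectified), "R" (3x3) and "t" (3): a world point X has camera coordinates R X + t. Camera axes: x right, y down, z forward; pixel columns grow to the right and rows downward; lengths in m; the calibration is good to about 2 mm. A picture is of the moment at which its call begins.
- robot.close_job(): hands the job in; it is judged then, once.
The state is a dict: "t": time; "q": joint angles; "dq": joint speeds; "joint_torque": joint torques, N m; "tool_pos": TCP position; "orientation": TCP orientation; "force": force on the tool from outside, world axes, zero at the start; "wrist_torque": the same for the moment, N m; "opening": finger opening in m; "gripper_force": force on a finger pad.
Only numpy, scipy, OpenCV 4.12 (cv2) and the standard library are available. Lean on these libraries where they do the work, as an engineer would, in place of code of your own. Each camera call takes 0.05 s, during which the arm holds its last target. There are 200 camera calls.

## Task

Assemble the electronics module: take the three board carriers and the black finned heat sink, lying on the table, and lay them into the stepped aluminium chassis, smallest first: blue carrier on the lowest step, orange on the next, white on the third, and last the heat sink, fins up, on the top step as cover. Each must lie flat in its step, boards upward. Leave the solder spool and the red tin where they are.

Things in the scene. Friction and masses are not known exactly. Their poses are not given: they have to be found in the camera images.
- chassis: aluminium chassis fixed to the table, 142 x 78 mm, 72 mm high, low flanges beyond both ends. Origin: centre of its underside; y along it, z up. Two mirrored stepped end blocks face each other along y; the middle is open to both x sides for fingers (42 mm along y at the bottom, wider above; bar 30 x 6 mm on the floor). 4 pairs of ledges; 6 mm high side lips; each part lies centred, long side along y
- small_carrier_mid (a point): blue plastic carrier with the smallest green circuit board; loose, 90 g, 46 mm across (x), 64 mm long (y). Point: its centre, 6 mm above its flat underside (z up). Grip across x by its side rails, 12 mm high, 64 mm long; board parts stand to 17 mm. Goes on the lowest ledges, 6 mm above the chassis underside, in a pocket 70 mm long, 54 mm wide
- medium_carrier_mid (a point): orange plastic carrier with the middle-sized green circuit board; loose, 105 g, 56 mm across (x), 84 mm long (y). Point: its centre, 6 mm above its flat underside (z up). Grip across x by its side rails, 12 mm high, 74 mm long; board parts stand to 19 mm. Goes on the second ledges, 26 mm above the chassis underside, in a pocket 90 mm long, 64 mm wide
- large_carrier_mid (a point): white plastic carrier with the largest green circuit board; loose, 120 g, 62 mm across (x), 104 mm long (y). Point: its centre, 6 mm above its flat underside (z up). Grip across x by its side rails, 12 mm high, 89 mm long; board parts stand to 18 mm. Goes on the third ledges, 46 mm above the chassis underside, in a pocket 110 mm long, 70 mm wide
- heat_sink_mid (a point): black finned heat sink, the cover; loose, 200 to 340 g, 62 mm across (x), 126 mm long (y), 19 mm high; fins run along y and point up (z). Point: its centre, 9.5 mm above its flat underside. Grip across x. Goes on the top ledges, 66 mm above the chassis underside, in a pocket 132 mm long, 70 mm wide
- solder_spool: bystander: reel of solder standing on its flange, blue ends, 56 mm wide, 43 mm high, loose. Origin: centre of its underside. Leave alone
- flux_tin: bystander: round tin with a red lid, 58 mm wide, 23 mm high, loose. Origin: centre of its underside. Leave alone
Mind the look-alikes: they are no part of the job. What is shaped like the part that bears medium_carrier_mid but purple is not meant.

How it is judged:
By the outcome, as a careful person would: the job done as asked, in the order asked, and still so for the second after the job is handed in, with the robot touching nothing.
It also fails if it takes over 136 s, if anything falls off the work surface, if the arm or the gripper's body presses on something with over 40 N, if the wrist force passes 120 N, or if a joint passes its speed limit or range.

## Working session

There is one attempt and no reset: what is moved stays moved. The work goes in short steps, Python scripts to look and compute and a tool call to move; the robot and the scene stay as the last step left them, time stands still between calls to the robot, and variables do not carry over. Pictures are saved under pics/ and viewed, at most 15 in all, crops included, and the job is handed in when it is done.

Besides the shell and the picture viewer there is one more tool, called after ">>>" by a JSON object that holds its "api" and its "payload". drive_tool: Moves the arm, as the interface text tells. Its arguments: {"type":"object","properties":{"moves":{"type":"array","items":{"type":"number"}},"grip_force":{"type":"number"}},"required":["moves"]}

```bash
ls; mkdir -p pics; cat > h.py <<'E'
import numpy as np, cv2, pickle
from plant import robot
def snap(n):
    c=robot.read_camera(n); pickle.dump(c,open(f'{n}.pkl','wb')); return c
def load(n): return pickle.load(open(f'{n}.pkl','rb'))
def save(img,f): cv2.imwrite(f'pics/{f}.png',cv2.cvtColor(img,cv2.COLOR_RGB2BGR))
def ray(c,uv):
    p=cv2.undistortPoints(np.array(uv,float).reshape(-1,1,2),c['mtx'],c['dist_coeffs']).reshape(-1,2)
    d=np.c_[p,np.ones(len(p))]@c['R']; o=-c['R'].T@c['t']; return o,d
def onplane(c,uv,z):
    o,d=ray(c,uv); return o+d*((z-o[2])/d[:,2])[:,None]
def cloud(c):
    h,w=c['depth'].shape; v,u=np.mgrid[:h,:w]
    uv=np.c_[u.ravel(),v.ravel()].astype(float)
    o,d=ray(c,uv); return (o+d*c['depth'].reshape(-1,1)).reshape(h,w,3)
E
python3 - <<'E'
from h import *
a=snap('scene');b=snap('side');
save(a['color'],'scene0');save(b['color'],'side0')
for n,c in(('scene',a),('side',b)): print(n,-c['R'].T@c['t'],c['mtx'][0,0],(c['depth']>0).mean())
print(robot.read_state())
E
```

```text
pics
scene [ 0.14946832 -0.95856381  0.39790376] 386.09866097421224 0.9960988362630209
side [ 0.24436835 -0.99824764  0.68753486] 438.8823057835732 0.996002197265625
{'t': 0.1, 'q': array([-1.27840657e+00,  1.31065340e-01,  1.48918432e+00, -2.67614340e-05,
        1.52299236e+00, -8.53952519e-02]), 'dq': array([ 0.0006121 , -0.00227311, -0.00504436, -0.00093497,  0.00013196,
        0.00015691]), 'joint_torque': array([ 1.33784113e-03, -5.61339855e+01, -4.93096876e+01,  7.68972980e-02,
        2.89613474e-02, -4.34585854e-05]), 'tool_pos': array([ 0.22127527, -0.55748059,  0.40379656]), 'orientation': array([-3.08410345e+00, -5.89595142e-01,  3.09264977e-04]), 'force': array([-0.38353427,  0.7742834 ,  0.87042331]), 'wrist_torque': array([ 0.01254778, -0.00420539, -0.02516161]), 'gripper_force': 0.0, 'opening': 0.09306955552126168}
```

View pics/scene0.png

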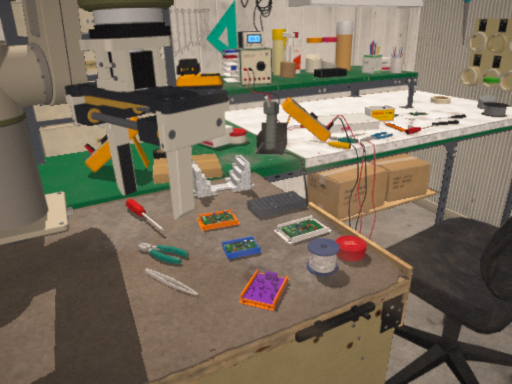

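View pics/side0.png

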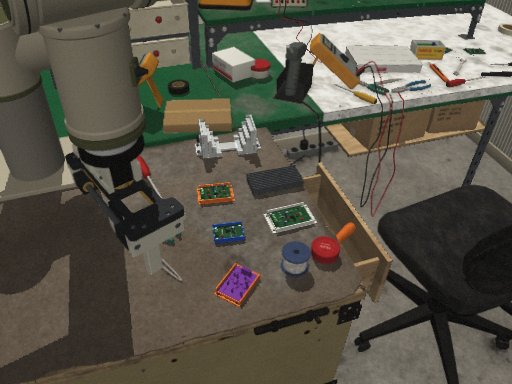

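The scene view has orange at (217,220), blue (240,248), white (302,230), heat sink (277,205), chassis (225,178), and the purple decoy at (265,288). In the side view they are at (216,193), (229,232), (290,217), (275,180), (228,138) and (238,284).

```bash
cat >> h.py <<'E'
def comp(c,seed,test,rad=60):
    """mask of pixels near seed passing test on HSV, as float"""
    hsv=cv2.cvtColor(c['color'],cv2.COLOR_RGB2HSV).astype(int)
    m=test(hsv[...,0],hsv[...,1],hsv[...,2])
    v,u=np.mgrid[:m.shape[0],:m.shape[1]]
    return m&(np.hypot(u-seed[0],v-seed[1])<rad)
def rect(P):
    r=cv2.minAreaRect((P[:,:2]*1000).astype(np.float32)); return r
E
python3 - <<'E'
from h import *
B=lambda h,s,v:(h>100)&(h<130)&(s>120)
O=lambda h,s,v:(h>3)&(h<20)&(s>170)&(v>120)
seeds={'blue':((240,248),(229,232),30),'orange':((217,220),(216,193),30),'white':((302,230),(290,217),40),'sink':((277,205),(275,180),45),'chassis':((225,178),(228,138),55)}
for i,n in enumerate(('scene','side')):
    c=load(n);P=cloud(c)
    for k,s in seeds.items():
        v,u=np.mgrid[:384,:512]; near=np.hypot(u-s[i][0],v-s[i][1])<s[2]
        if k=='blue': m=comp(c,s[i],B,s[2])
        elif k=='orange': m=comp(c,s[i],O,s[2])
        else: m=near&(P[...,2]>0.008)&(P[...,2]<.1)
        l,lab,st,_=cv2.connectedComponentsWithStats(m.astype(np.uint8)); j=1+np.argmax(st[1:,4]); m=lab==j
        Q=P[m]; print(n,k,m.sum(),'z',np.percentile(Q[:,2],[5,50,95]).round(4),[np.round(x,1) for x in rect(Q)],st[j])
    print('table z',np.median(P[300:320,150:180,2]), np.median(P[260:270,190:210,2]))
E
```

```text
scene blue 208 z [0.003  0.0084 0.0139] [array([ 403.6, -374.8]), array([41. , 63.7]), np.float64(81.3)] [223 246  37  13 208]
scene orange 291 z [0.0024 0.0079 0.0137] [array([ 305.3, -592.3]), array([791.1,  87.9]), np.float64(73.3)] [198 213  42  18 291]
scene white 707 z [0.0175 0.0443 0.0457] [array([ 522.2, -477.1]), array([104. ,  53.6]), np.float64(46.2)] [307 236  35  33 707]
scene sink 869 z [0.0101 0.0197 0.0216] [array([ 558.6, -240.3]), array([ 66.3, 126.4]), np.float64(87.5)] [247 190  59  26 869]
scene chassis 957 z [0.0088 0.035  0.068 ] [array([501.5,  69.6]), array([364.7,  85.2]), np.float64(71.8)] [192 152  32  44 957]
table z 0.0017096333300734567 0.0014275284774292463
side blue 241 z [0.0024 0.009  0.0136] [array([ 406. , -371.5]), array([49.7, 64.5]), np.float64(83.0)] [213 221  32  23 241]
side orange 208 z [0.0015 0.0062 0.0133] [array([ 350.7, -607.8]), array([805. ,  83.8]), np.float64(80.7)] [197 182  38  23 208]
side white 343 z [0.0407 0.0434 0.0453] [array([ 507.2, -486.4]), array([54.3, 39.6]), np.float64(1.7)] [282 241  28  16 343]
side sink 1048 z [0.0109 0.0181 0.0212] [array([ 560.4, -239.9]), array([ 67. , 126.9]), np.float64(87.7)] [ 247  165   57   28 1048]
side chassis 2071 z [0.0123 0.0338 0.0667] [array([448.4,  33.7]), array([262.4, 157. ]), np.float64(66.4)] [ 174   99   59   57 2071]
table z 0.0008014109040558881 0.00020265698206389793
```

```bash
python3 - <<'E'
from h import *
w=snap('wrist'); save(w['color'],'wrist0')
print('campos',-w['R'].T@w['t'],'axis',w['R'][2],'right',w['R'][0],'f',w['mtx'][0,0])
Q=[]
for n in('scene','side'):
    c=load(n);P=cloud(c).reshape(-1,3);Q.append(np.c_[P,c['color'].reshape(-1,3)])
Q=np.vstack(Q)
m=(Q[:,0]>.25)&(Q[:,0]<.75)&(Q[:,1]>-.6)&(Q[:,1]<.1)&(Q[:,2]<.09)&(Q[:,2]>.006); Q=Q[m]
# top-down map, 1.2 px/mm: right=-y... columns = x, rows = -y
img=np.zeros((560,400,3),np.uint8)
o=np.argsort(Q[:,2]);Q=Q[o]
u=((Q[:,0]-.25)*800).astype(int);v=((.1-Q[:,1])*800).astype(int)
for a,b,q in zip(u,v,Q): cv2.circle(img,(a,b),1,tuple(int(x) for x in q[3:]),-1)
save(img,'top')
E
```

```text
campos [ 0.29228954 -0.52851206  0.38390065] axis [-0.25618657 -0.09964686 -0.96147748] right [ 0.368596   -0.92958781 -0.00187091] f 274.3456827108248
```

View pics/top.png

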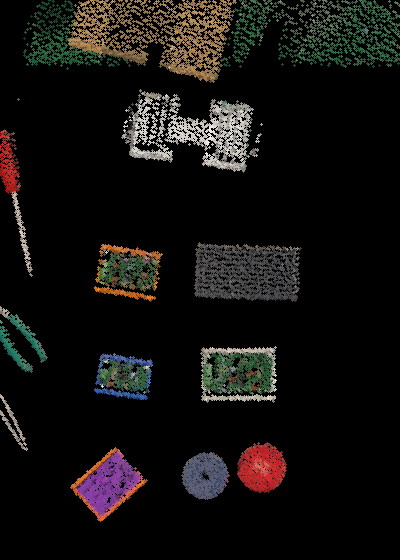

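View pics/wrist0.png

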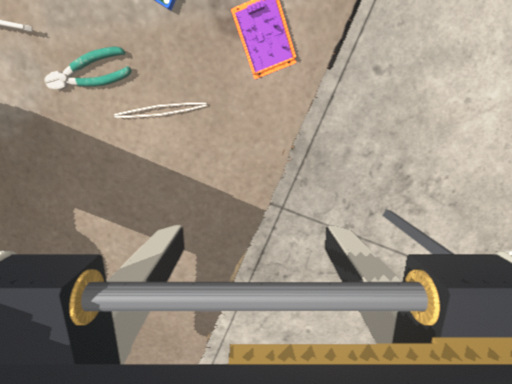

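The top-down map (800 px/m) puts the chassis at about (190,130), orange (128,271), heat sink (247,271), blue (124,377) and white (238,374). All have their long side roughly along world x. There is a cardboard box right behind the chassis.

```bash
python3 - <<'E'
from h import *
Q=np.vstack([cloud(load(n)).reshape(-1,3) for n in('scene','side')])
def box(n,x0,x1,y0,y1,z0,z1=.1):
    m=(Q[:,0]>x0)&(Q[:,0]<x1)&(Q[:,1]>y0)&(Q[:,1]<y1)&(Q[:,2]>z0)&(Q[:,2]<z1); R=Q[m]
    print(n,m.sum(),'z95',np.percentile(R[:,2],[50,95]).round(4),[np.round(x,1) for x in rect(R)])
box('orange',.34,.46,-.29,-.19,.006)
box('sink',.48,.64,-.30,-.18,.008)
box('blue',.35,.46,-.42,-.32,.006)
box('white',.48,.61,-.42,-.31,.006)
box('chassis',.40,.575,-.125,.0,.015)
box('cardboard',.3,.53,-.005,.2,.02,.5)
for y in np.arange(-.02,.2,.02):
    m=(abs(Q[:,1]-y)<.01)&(Q[:,0]>.3)&(Q[:,0]<.65)&(Q[:,2]>-.01)
    if m.any(): print(round(y,2),Q[m,2].max().round(3),[Q[m&(abs(Q[:,0]-x)<.025),2].max(initial=0).round(3) for x in (.35,.4,.45,.5,.55,.6)])
E
```

```text
orange 1010 z95 [0.009 0.015] [array([ 410.5, -239.6]), array([61.8, 76. ]), np.float64(81.1)]
sink 1917 z95 [0.0188 0.0215] [array([ 559.7, -240. ]), array([ 67.1, 128.5]), np.float64(87.9)]
blue 1007 z95 [0.0089 0.0147] [array([ 404.9, -370.9]), array([50.8, 65.5]), np.float64(81.8)]
white 1505 z95 [0.0087 0.0154] [array([ 548.5, -368.3]), array([91.9, 66.6]), np.float64(0.3)]
chassis 1791 z95 [0.0458 0.0733] [array([487.5, -51.1]), array([107.5, 152.3]), np.float64(82.4)]
cardboard 2774 z95 [0.0346 0.1293] [array([413.6, 102.9]), array([155.8, 257.8]), np.float64(76.1)]
-0.02 0.076 [np.float64(0.004), np.float64(0.073), np.float64(0.076), np.float64(0.014), np.float64(0.052), np.float64(0.005)]
0.0 0.037 [np.float64(0.004), np.float64(0.003), np.float64(0.036), np.float64(0.037), np.float64(0.003), np.float64(0.004)]
0.02 0.038 [np.float64(0.01), np.float64(0.036), np.float64(0.037), np.float64(0.038), np.float64(0.035), np.float64(0.009)]
0.04 0.039 [np.float64(0.037), np.float64(0.039), np.float64(0.038), np.float64(0.038), np.float64(0.039), np.float64(0.01)]
0.06 0.039 [np.flo
[... 157 characters left out ...]
 np.float64(0.038), np.float64(0.038), np.float64(0.037), np.float64(0.009)]
0.1 0.038 [np.float64(0.038), np.float64(0.037), np.float64(0.037), np.float64(0.038), np.float64(0.037), np.float64(0.009)]
0.12 0.037 [np.float64(0.037), np.float64(0.037), np.float64(0.037), np.float64(0.037), np.float64(0.037), np.float64(0.009)]
0.14 0.037 [np.float64(0.036), np.float64(0.037), np.float64(0.037), np.float64(0.037), np.float64(0.037), np.float64(0.011)]
0.16 0.037 [np.float64(0.037), np.float64(0.037), np.float64(0.035), np.float64(0.031), np.float64(0.01), np.float64(0.009)]
0.18 0.162 [np.float64(0.159), np.float64(0.036), np.float64(0.0), np.float64(0.0), np.float64(0.007), np.float64(0.008)]
```

>>> {"api": "drive_tool", "payload": {"moves": [93, 35, -34, 0, 0, 0, 0, 93, 35, -34, 0, 0, 0, 0, 93, 35, -34, 0, 0, 0, 0, 93, 35, -34, 0, 0, 0, 0, 93, 35, -34, 0, 0, 0, 0, 93, 35, -34, 0, 0, 0, 0, 93, 35, -34, 0, 0, 0, 0, 93, 0, 0, 0, 0, 0, 5]}}

```text
t: 0.95
tool_pos: [0.363, -0.2415, 0.4047]
orientation: [-3.106, -0.463, -0.002]
force: [-0.8, -0.3, -0.4]
opening: 0.093
gripper_force: 0.0
```

>>> {"api": "drive_tool", "payload": {"moves": [93, 0, 0, 0, 0, 0, 8, 93, 0, 0, 0, 0, 0, 8, 93, 0, 0, 0, 0, 0, 8, 93, 0, 0, 0, 0, 0, 0, 93, 0, 0, 0, 0, 0, 0]}}

```text
t: 1.45
tool_pos: [0.3612, -0.2461, 0.4046]
orientation: [-3.135, 0.195, 0.0]
force: [-0.2, 0.0, -0.4]
opening: 0.093
gripper_force: 0.0
```

```bash
cat >> h.py <<'E'
from scipy.spatial.transform import Rotation as Rn
def tool():
    s=robot.read_state(); M=Rn.from_rotvec(s['orientation']).as_matrix()
    return s,M,np.degrees(np.arctan2(M[1,0],M[0,0]))
def delta(xyz,yaw=None):
    s,M,y=tool(); d=M.T@(np.array(xyz)-s['tool_pos'])*1000
    print('t',round(s['t'],2),'pos',s['tool_pos'].round(4),'yaw',round(y,2),'F',s['force'].round(1),'open',round(s['opening']*1e3,1),'q6',s['q'][5].round(2))
    print('shift mm (tool axes now)',d.round(1),'turn z deg',None if yaw is None else round(y-yaw,2),'tilt',M[:,2].round(3))
E
python3 - <<'E'
from h import *
delta((.36,-.24,.4),-8)
w=snap('wrist'); save(w['color'],'wrist1')
E
```

```text
t 1.45 pos [ 0.3612 -0.2461  0.4046] yaw -7.12 F [-0.2  0.  -0.4] open 93.0 q6 0.98
shift mm (tool axes now) [-2.  -5.9  4.6] turn z deg 0.88 tilt [-0.  0. -1.]
```

View pics/wrist1.png

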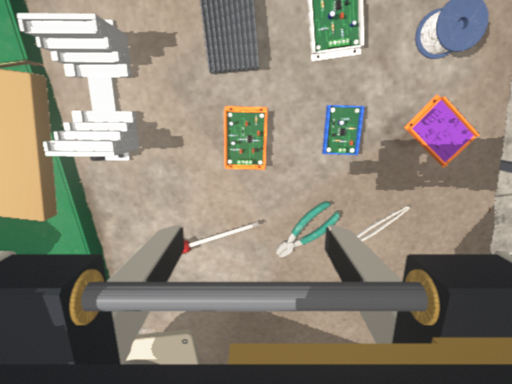

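The wrist view shows blue at (343,129), orange (245,138), the heat sink (230,35), white (337,27, cropped at the top), and the chassis running from (60,22) to (90,150).

```bash
cat >> h.py <<'E'
def boxr(Q,n,x0,x1,y0,y1,z0,z1=.1):
    m=(Q[:,0]>x0)&(Q[:,0]<x1)&(Q[:,1]>y0)&(Q[:,1]<y1)&(Q[:,2]>z0)&(Q[:,2]<z1); R=Q[m]
    (cx,cy),(a,b),t=rect(R)
    yaw=(t if a>b else t+90); yaw=(yaw+90)%180-90
    print(n,m.sum(),'z50,95',np.percentile(R[:,2],[50,95]).round(4),'c',round(cx,1),round(cy,1),'long/short',round(max(a,b),1),round(min(a,b),1),'yaw',round(yaw,2))
    return R
E
python3 - <<'E'
from h import *
Q=cloud(load('wrist')).reshape(-1,3)
m=(Q[:,0]>.4)&(Q[:,0]<.45)&(Q[:,1]>-.33)&(Q[:,1]<-.29); print('table',np.median(Q[m,2]))
boxr(Q,'orange',.34,.48,-.30,-.19,.006)
boxr(Q,'blue',.35,.46,-.42,-.32,.006)
boxr(Q,'sink',.46,.68,-.30,-.18,.008)
for z0,z1 in((.02,.1),(.05,.1),(.064,.1)): boxr(Q,f'ch{z0}',.38,.59,-.15,.0,z0,z1)
R=boxr(Q,'ch',.38,.59,-.15,.0,.005)
print(np.histogram(R[:,2],np.arange(0,.085,.003)))
# profile along chassis axis
ang=np.radians(-7);c=np.array([.4875,-.062])
a=(R[:,:2]-c)@[np.cos(ang),np.sin(ang)];b=(R[:,:2]-c)@[-np.sin(ang),np.cos(ang)]
for lo in np.arange(-.1,.1,.005):
    k=(a>=lo)&(a<lo+.005)
    if k.sum()>5: print(round(lo,3),k.sum(),'b',np.percentile(b[k],[1,99]).round(3),'z',np.percentile(R[k,2],[5,50,95]).round(3))
E
```

```text
table 7.379165307994096e-05
orange 1806 z50,95 [0.007  0.0138] c 410.6 -239.8 long/short 73.6 55.2 yaw -8.83
blue 1339 z50,95 [0.0071 0.0134] c 405.5 -369.8 long/short 63.8 46.4 yaw -8.43
sink 1701 z50,95 [0.0187 0.0203] c 535.2 -238.1 long/short 77.8 62.2 yaw -1.97
ch0.02 6778 z50,95 [0.0498 0.0724] c 485.3 -61.5 long/short 152.0 79.3 yaw -7.55
ch0.05 3383 z50,95 [0.0665 0.0728] c 490.3 -62.1 long/short 141.9 79.3 yaw -7.59
ch0.064 2702 z50,95 [0.0671 0.073 ] c 490.3 -62.1 long/short 141.9 79.2 yaw -7.55
ch 9460 z50,95 [0.0444 0.0722] c 490.1 -62.2 long/short 169.5 79.4 yaw -7.48
(array([   0,  676, 1160,  339,  341,  106,   90,  121,  866,  243,  310,
        111,   99,  129,  234, 1135,  184,  245,  133,   94,  106,  688,
        969,  546,  535,    0,    0,    0]), array([0.   , 0.003, 0.006, 0.009, 0.012, 0.015, 0.018, 0.021, 0.024,
       0.027, 0.03 , 0.033, 0.036, 0.039, 0.042, 0.045, 0.048, 0.051,
       0.054, 0.057, 0.06 , 0.063, 0.066, 0.069, 0.072, 0.075, 0.078,
       0.081, 0.084]))
-0.085 28 b [-0.024  0.007] z [0.005 0.005 0.006]
-0.08 92 b [-0.023  0.007] z [0.005 0
[... 852 characters left out ...]
006 0.007]
0.01 86 b [-0.014  0.014] z [0.005 0.006 0.008]
0.015 88 b [-0.015  0.015] z [0.005 0.006 0.007]
0.02 139 b [-0.039  0.037] z [0.005 0.007 0.013]
0.025 273 b [-0.039  0.037] z [0.005 0.007 0.013]
0.03 270 b [-0.039  0.038] z [0.005 0.007 0.013]
0.035 474 b [-0.039  0.038] z [0.006 0.017 0.031]
0.04 364 b [-0.039  0.038] z [0.017 0.026 0.032]
0.045 669 b [-0.039  0.038] z [0.025 0.036 0.048]
0.05 448 b [-0.04   0.037] z [0.019 0.046 0.052]
0.055 882 b [-0.04   0.038] z [0.033 0.056 0.068]
0.06 561 b [-0.04   0.038] z [0.022 0.066 0.072]
0.065 717 b [-0.04   0.037] z [0.026 0.067 0.073]
0.07 388 b [-0.04   0.038] z [0.022 0.072 0.073]
0.085 10 b [-0.025 -0.018] z [0.005 0.006 0.007]
```

>>> {"api": "drive_tool", "payload": {"moves": [66, 0, 0, 0, 0, 0, 1.3, 66, 15.4, 29, 33, 0, 0, 0, 66, 15.4, 29, 33, 0, 0, 0, 66, 15.4, 29, 33, 0, 0, 0, 66, 15.4, 29, 33, 0, 0, 0, 66, 0, 0, 0, 0, 0, 0, 66, 0, 0, 0, 0, 0, 0]}}

```text
t: 2.2
tool_pos: [0.4042, -0.37, 0.2709]
orientation: [-3.129, 0.238, 0.005]
force: [-0.5, -0.3, 0.8]
opening: 0.0657
gripper_force: 0.0
```

```bash
python3 - <<'E'
from h import *
delta((.4053,-.370,.188),-8.4)
w=snap('wrist'); Q=cloud(w).reshape(-1,3)
boxr(Q,'blue',.35,.46,-.42,-.32,.006,.03)
boxr(Q,'white',.48,.62,-.42,-.31,.006,.03)
boxr(Q,'sink',.46,.68,-.30,-.18,.008,.03)
save(w['color'],'wrist2')
E
```

```text
t 2.2 pos [ 0.4042 -0.37    0.2709] yaw -8.68 F [-0.5 -0.3  0.8] open 65.7 q6 0.89
shift mm (tool axes now) [ 1.3  0.1 82.9] turn z deg -0.28 tilt [-0.003  0.003 -1.   ]
blue 2579 z50,95 [0.007  0.0135] c 405.7 -369.9 long/short 63.8 45.9 yaw -8.88
white 5551 z50,95 [0.007  0.0151] c 538.6 -366.7 long/short 69.2 62.0 yaw 0.39
sink 10706 z50,95 [0.0169 0.0198] c 542.8 -238.7 long/short 92.8 63.7 yaw -1.9
```

View pics/wrist2.png

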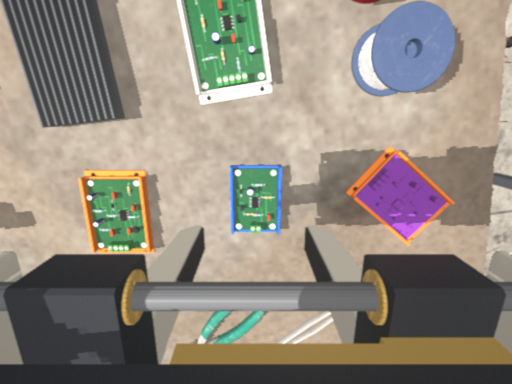

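The fingers straddle blue, which sits at (255,199), so I'm going down to grip it.

>>> {"api": "drive_tool", "payload": {"moves": [66, 1.5, 0, 35, 0, 0, 0, 66, 0, 0, 30, 0, 0, 0, 66, 0, 0, 12, 0, 0, 0, 66, 0, 0, 6, 0, 0, 0, 66, 0, 0, 0, 0, 0, 0, 66, 0, 0, 0, 0, 0, 0]}}

```text
t: 2.85
tool_pos: [0.4069, -0.3708, 0.1919]
orientation: [3.131, -0.236, 0.004]
force: [0.6, -0.8, 0.0]
opening: 0.0662
gripper_force: 0.0
```

>>> {"api": "drive_tool", "payload": {"moves": [30, 0, 0, 0, 0, 0, 0, 30, 0, 0, 0, 0, 0, 0, 30, 0, 0, 0, 0, 0, 0, 30, 0, 0, 0, 0, 0, 0, 30, 0, 0, 0, 0, 0, 0, 30, 0, 0, 0, 0, 0, 0, 30, 0, 0, 0, 0, 0, 0, 30, 0, 0, 0, 0, 0, 0], "grip_force": 20}}

```text
t: 3.65
tool_pos: [0.4064, -0.3705, 0.1903]
orientation: [3.132, -0.237, 0.001]
force: [-0.5, 0.8, 5.3]
opening: 0.0457
gripper_force: 20.0
```

```bash
python3 - <<'E'
from h import *
delta((.4903,-.0621,.29),-7.55)
E
```

```text
t 3.65 pos [ 0.4064 -0.3705  0.1903] yaw -8.66 F [-0.5  0.8  5.3] open 45.7 q6 0.89
shift mm (tool axes now) [  36.6 -317.5  -99.8] turn z deg -1.11 tilt [ 0.001 -0.001 -1.   ]
```

>>> {"api": "drive_tool", "payload": {"moves": [30, 0, 0, -25, 0, 0, 0, 30, 0, 0, -40, 0, 0, 0, 30, 0, -20, -35, 0, 0, -1.1, 30, 6, -45, 0, 0, 0, 0, 30, 6, -45, 0, 0, 0, 0, 30, 6, -45, 0, 0, 0, 0, 30, 6, -45, 0, 0, 0, 0, 30, 6, -45, 0, 0, 0, 0]}}

```text
t: 4.45
tool_pos: [0.4684, -0.1296, 0.2894]
orientation: [-3.135, 0.207, 0.0]
force: [2.0, -0.5, -0.8]
opening: 0.0454
gripper_force: 20.0
```

>>> {"api": "drive_tool", "payload": {"moves": [30, 6, -45, 0, 0, 0, 0, 30, 0, -28, 0, 0, 0, 0, 30, 0, 0, 0, 0, 0, 0, 30, 0, 0, 0, 0, 0, 0]}}

```text
t: 4.85
tool_pos: [0.4839, -0.0594, 0.2894]
orientation: [3.135, -0.204, -0.001]
force: [0.3, -1.0, -1.2]
opening: 0.0457
gripper_force: 20.0
```

```bash
python3 - <<'E'
from h import *
delta((.4912,-.0622,.1965),-7.55)
w=snap('wrist'); save(w['color'],'wrist3'); P=cloud(w);Q=P.reshape(-1,3)
boxr(Q,'ch',.38,.6,-.15,.0,.064,.078)
hsv=cv2.cvtColor(w['color'],cv2.COLOR_RGB2HSV)
m=(hsv[...,0]>105)&(hsv[...,0]<128)&(hsv[...,1]>130)&(P[...,2]>.08)&(P[...,2]<.16)
boxr(P[m],'bluehand',.4,.6,-.15,.05,.08,.15)
E
```

```text
t 4.85 pos [ 0.4839 -0.0594  0.2894] yaw -7.45 F [ 0.3 -1.  -1.2] open 45.7 q6 1.47
shift mm (tool axes now) [ 7.6  1.8 92.9] turn z deg 0.1 tilt [-0.001 -0.    -1.   ]
ch 2686 z50,95 [0.0666 0.0728] c 493.2 -61.9 long/short 135.0 78.1 yaw -7.73
bluehand 1044 z50,95 [0.1104 0.1119] c 483.5 -58.8 long/short 63.3 45.9 yaw -7.69
```

View pics/wrist3.png

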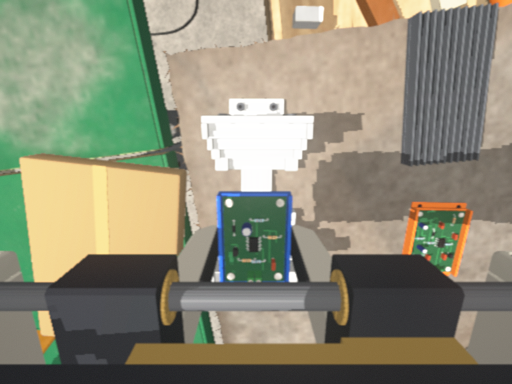

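Blue sits level in the hand at (254,237), above the chassis.

>>> {"api": "drive_tool", "payload": {"moves": [30, 7, 2.2, 0, 0, 0, 0, 30, 0, 0, 30, 0, 0, 0, 30, 0, 0, 25, 0, 0, 0, 30, 0, 0, 15, 0, 0, 0, 30, 0, 0, 12, 0, 0, 0, 30, 0, 0, 7, 0, 0, 0, 30, 0, 0, 3, 0, 0, 0, 30, 0, 0, 0, 0, 0, 0]}}

```text
t: 5.7
tool_pos: [0.4909, -0.0632, 0.1979]
orientation: [3.135, -0.208, 0.0]
force: [0.1, 0.0, -0.2]
opening: 0.0455
gripper_force: 20.0
```

```bash
python3 - <<'E'
from h import *
delta((.4905,-.0625,.196),-7.55)
E
```

```text
t 5.7 pos [ 0.4909 -0.0632  0.1979] yaw -7.57 F [ 0.1  0.  -0.2] open 45.5 q6 1.47
shift mm (tool axes now) [-0.5 -0.7  1.9] turn z deg -0.02 tilt [ 0. -0. -1.]
```

>>> {"api": "drive_tool", "payload": {"moves": [30, 0, -0.7, 1.5, 0, 0, 0, 30, 0, 0, 0.5, 0, 0, 0, 30, 0, 0, 0, 0, 0, 0, 60, 0, 0, 0, 0, 0, 0, 60, 0, 0, 0, 0, 0, 0, 60, 0, 0, 0, 0, 0, 0, 60, 0, 0, 0, 0, 0, 0]}}

```text
t: 6.4
tool_pos: [0.4908, -0.0622, 0.1958]
orientation: [3.135, -0.207, 0.0]
force: [-0.2, -0.2, -0.2]
opening: 0.0602
gripper_force: 0.0
```

>>> {"api": "drive_tool", "payload": {"moves": [60, 0, 0, -10, 0, 0, 0, 60, 0, 0, -30, 0, 0, 0, 70, 0, 0, -40, 0, 0, 0, 76, 0, 0, -40, 0, 0, 0, 76, -25, 0, -30, 0, 0, 0, 76, -35, 0, 0, 0, 0, 0, 76, 0, 0, 0, 0, 0, 0]}}

```text
t: 7.1
tool_pos: [0.429, -0.0538, 0.3469]
orientation: [3.135, -0.207, 0.001]
force: [-0.3, -0.2, 0.3]
opening: 0.0759
gripper_force: 0.0
```

```bash
python3 - <<'E'
from h import *
delta((.4108,-.2397,.188),-8.8)
w=snap('wrist'); save(w['color'],'wrist4'); P=cloud(w);Q=P.reshape(-1,3)
boxr(Q,'ch',.38,.6,-.15,.0,.064,.078)
boxr(Q,'orange',.34,.48,-.30,-.19,.006,.03)
hsv=cv2.cvtColor(w['color'],cv2.COLOR_RGB2HSV)
m=(hsv[...,0]>105)&(hsv[...,0]<128)&(hsv[...,1]>130)
boxr(P[m],'blue',.4,.6,-.15,.05,.0,.15)
E
```

```text
t 7.1 pos [ 0.429  -0.0538  0.3469] yaw -7.54 F [-0.3 -0.2  0.3] open 75.9 q6 1.46
shift mm (tool axes now) [  6.3 186.6 158.9] turn z deg 1.26 tilt [ 0.001 -0.    -1.   ]
ch 3369 z50,95 [0.0669 0.0729] c 490.0 -61.8 long/short 141.8 78.0 yaw -7.47
orange 2426 z50,95 [0.0072 0.0141] c 410.7 -239.1 long/short 73.6 57.7 yaw -8.69
blue 333 z50,95 [0.0174 0.0193] c 490.2 -61.6 long/short 61.3 45.3 yaw -7.79
```

View pics/wrist4.png

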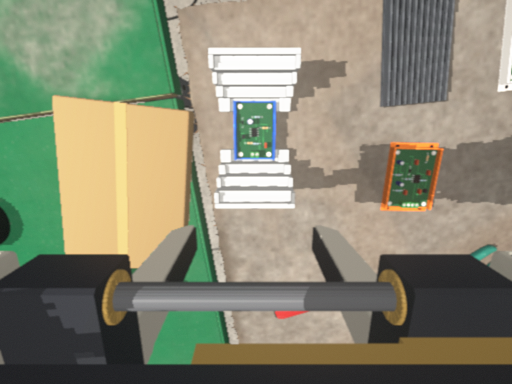

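Blue is at (255,130), flat on the lowest step: centred within 1 mm, rail tops at 18 mm. Next is orange at (412,177).

>>> {"api": "drive_tool", "payload": {"moves": [76, 0, 0, 0, 0, 0, 1.3, 76, 2, 37.3, 17, 0, 0, 0, 76, 2, 37.3, 17, 0, 0, 0, 76, 2, 37.3, 17, 0, 0, 0, 76, 2, 37.3, 17, 0, 0, 0, 76, 2, 37.3, 17, 0, 0, 0, 76, 0, 0, 10, 0, 0, 0, 76, 0, 0, 0, 0, 0, 0]}}

```text
t: 7.95
tool_pos: [0.4121, -0.2406, 0.2485]
orientation: [-3.129, 0.247, 0.006]
force: [0.1, 0.7, 0.3]
opening: 0.0759
gripper_force: 0.0
```

```bash
python3 - <<'E'
from h import *
delta((.4108,-.2395,.1895),-8.8)
w=snap('wrist');P=cloud(w);Q=P.reshape(-1,3)
boxr(Q,'orange',.34,.48,-.30,-.19,.006,.03)
E
```

```text
t 7.95 pos [ 0.4121 -0.2406  0.2485] yaw -9.02 F [0.1 0.7 0.3] open 75.9 q6 1.09
shift mm (tool axes now) [-1.2 -0.7 59. ] turn z deg -0.22 tilt [-0.003  0.003 -1.   ]
orange 4472 z50,95 [0.0069 0.0142] c 410.8 -239.3 long/short 74.0 56.0 yaw -8.83
```

>>> {"api": "drive_tool", "payload": {"moves": [76, -1, -0.8, 30, 0, 0, 0, 76, 0, 0, 20, 0, 0, 0, 76, 0, 0, 8, 0, 0, 0, 76, 0, 0, 1.5, 0, 0, 0, 76, 0, 0, 0, 0, 0, 0, 40, 0, 0, 0, 0, 0, 0, 40, 0, 0, 0, 0, 0, 0, 40, 0, 0, 0, 0, 0, 0]}}

```text
t: 8.8
tool_pos: [0.412, -0.2395, 0.192]
orientation: [3.131, -0.243, 0.002]
force: [-0.6, 0.4, 0.2]
opening: 0.0565
gripper_force: 1.1
```

>>> {"api": "drive_tool", "payload": {"moves": [40, 0, 0, 0, 0, 0, 0, 40, 0, 0, 0, 0, 0, 0, 40, 0, 0, 0, 0, 0, 0, 40, 0, 0, 0, 0, 0, 0]}}

```text
t: 9.2
tool_pos: [0.412, -0.2395, 0.192]
orientation: [3.132, -0.243, 0.002]
force: [-1.4, 1.5, 6.7]
opening: 0.0557
gripper_force: 20.0
```

```bash
python3 - <<'E'
from h import *
delta((.4903,-.0621,.30),-7.55)
E
```

```text
t 9.2 pos [ 0.412  -0.2395  0.192 ] yaw -8.86 F [-1.4  1.5  6.7] open 55.7 q6 1.09
shift mm (tool axes now) [  50.2 -187.3 -108. ] turn z deg -1.31 tilt [ 0.001 -0.001 -1.   ]
```

>>> {"api": "drive_tool", "payload": {"moves": [40, 0, 0, -25, 0, 0, 0, 40, 0, 0, -45, 0, 0, 0, 40, 0, 0, -40, 0, 0, -1.3, 40, 10.9, -37.2, 0, 0, 0, 0, 40, 10.9, -37.2, 0, 0, 0, 0, 40, 10.9, -37.2, 0, 0, 0, 0, 40, 10.9, -37.2, 0, 0, 0, 0, 40, 10.9, -37.2, 0, 0, 0, 0]}}

```text
t: 10.0
tool_pos: [0.4903, -0.0605, 0.301]
orientation: [-3.135, 0.207, 0.0]
force: [0.5, 0.3, -1.0]
opening: 0.0553
gripper_force: 20.0
```

>>> {"api": "drive_tool", "payload": {"moves": [40, 0, 0, 0, 0, 0, 0, 40, 0, 0, 0, 0, 0, 0]}}

```text
t: 10.2
tool_pos: [0.4901, -0.0613, 0.3008]
orientation: [3.135, -0.203, -0.002]
force: [-0.3, 0.0, -0.9]
opening: 0.0559
gripper_force: 20.0
```

```bash
python3 - <<'E'
from h import *
delta((.4905,-.0622,.218),-7.55)
w=snap('wrist'); P=cloud(w);Q=P.reshape(-1,3)
hsv=cv2.cvtColor(w['color'],cv2.COLOR_RGB2HSV)
m=(hsv[...,0]>2)&(hsv[...,0]<18)&(hsv[...,1]>170)
R=boxr(P[m],'orangehand',.4,.6,-.13,.0,.09,.16)
save(w['color'],'wrist5')
E
```

```text
t 10.2 pos [ 0.4901 -0.0613  0.3008] yaw -7.42 F [-0.3  0.  -0.9] open 55.9 q6 1.47
shift mm (tool axes now) [ 0.6  0.8 82.8] turn z deg 0.13 tilt [-0.001 -0.    -1.   ]
orangehand 1246 z50,95 [0.1184 0.1216] c 493.9 -60.9 long/short 70.7 56.3 yaw -5.83
```

View pics/wrist5.png

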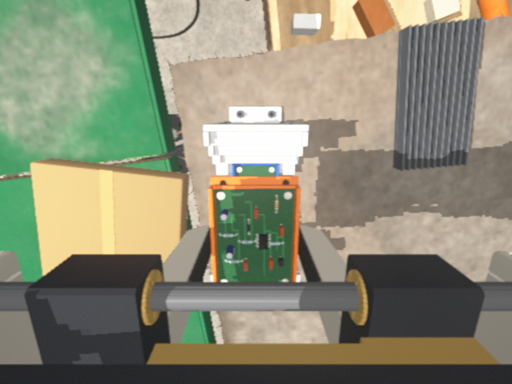

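Orange is held level, its front edge at (255,182), and lined up with the chassis.

>>> {"api": "drive_tool", "payload": {"moves": [40, 1.4, 0.9, 0, 0, 0, 0, 40, 0, 0, 30, 0, 0, 0, 40, 0, 0, 25, 0, 0, 0, 40, 0, 0, 14, 0, 0, 0, 40, 0, 0, 9, 0, 0, 0, 40, 0, 0, 3, 0, 0, 0, 40, 0, 0, 1, 0, 0, 0, 40, 0, 0, 0, 0, 0, 0]}}

```text
t: 11.05
tool_pos: [0.4919, -0.0633, 0.2202]
orientation: [3.135, -0.207, 0.002]
force: [-0.1, -0.0, -0.7]
opening: 0.0558
gripper_force: 20.0
```

```bash
python3 - <<'E'
from h import *
delta((.4914,-.0623,.218),-7.55)
E
```

```text
t 11.05 pos [ 0.4919 -0.0633  0.2202] yaw -7.56 F [-0.1 -0.  -0.7] open 55.8 q6 1.47
shift mm (tool axes now) [-0.6 -0.9  2.2] turn z deg -0.01 tilt [ 0.001 -0.    -1.   ]
```

>>> {"api": "drive_tool", "payload": {"moves": [40, -0.5, -0.8, 1.5, 0, 0, 0, 40, 0, 0, 0.5, 0, 0, 0, 40, 0, 0, 0, 0, 0, 0, 68, 0, 0, 0, 0, 0, 0, 68, 0, 0, 0, 0, 0, 0, 68, 0, 0, 0, 0, 0, 0, 68, 0, 0, 0, 0, 0, 0]}}

```text
t: 11.75
tool_pos: [0.4909, -0.0622, 0.2171]
orientation: [-3.135, 0.207, 0.0]
force: [-0.2, 0.4, 0.8]
opening: 0.0682
gripper_force: 0.0
```

>>> {"api": "drive_tool", "payload": {"moves": [68, 0, 0, -10, 0, 0, 0, 68, 0, 0, -30, 0, 0, 0, 76, 0, 0, -40, 0, 0, 0, 80, -20, 0, -40, 0, 0, 0, 80, -30, 25, 0, 0, 0, 0, 80, -20, 45, 0, 0, 0, -2, 80, 0, 40, 0, 0, 0, -3, 80, 0, 0, 0, 0, 0, -2]}}

```text
t: 12.55
tool_pos: [0.4075, -0.1656, 0.3386]
orientation: [3.139, -0.018, 0.003]
force: [-0.3, 0.2, -0.7]
opening: 0.0802
gripper_force: 0.0
```

```bash
python3 - <<'E'
from h import *
delta((.5535,-.368,.1905),0)
w=snap('wrist'); save(w['color'],'wrist6'); P=cloud(w);Q=P.reshape(-1,3)
boxr(Q,'ch',.38,.6,-.15,.0,.064,.078)
boxr(Q,'white',.48,.64,-.42,-.31,.006,.03)
boxr(Q,'sink',.46,.68,-.30,-.18,.008,.03)
hsv=cv2.cvtColor(w['color'],cv2.COLOR_RGB2HSV)
m=(hsv[...,0]>2)&(hsv[...,0]<18)&(hsv[...,1]>170)
boxr(P[m],'orange',.4,.6,-.13,-.005,.0,.16)
E
```

```text
t 12.55 pos [ 0.4075 -0.1656  0.3386] yaw -0.67 F [-0.3  0.2 -0.7] open 80.2 q6 1.08
shift mm (tool axes now) [148.1 200.2 148.9] turn z deg -0.67 tilt [ 0.002 -0.003 -1.   ]
ch 4041 z50,95 [0.067  0.0728] c 490.3 -61.7 long/short 142.2 79.0 yaw -7.4
white 4860 z50,95 [0.0072 0.0143] c 548.5 -366.6 long/short 88.8 64.0 yaw 0.4
sink 5037 z50,95 [0.0175 0.0199] c 545.3 -238.6 long/short 97.7 62.6 yaw -1.89
orange 346 z50,95 [0.0378 0.0393] c 489.4 -62.0 long/short 74.0 55.5 yaw -7.1
```

View pics/wrist6.png

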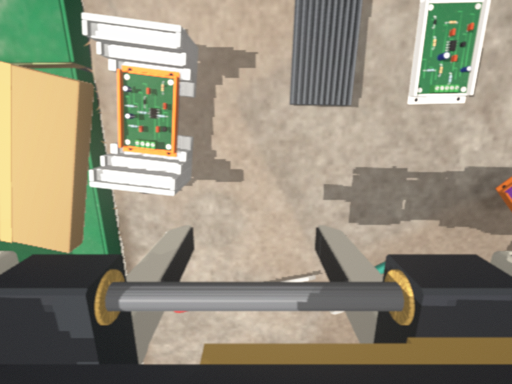

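Orange is flat in step 2 at (148,112), with rail tops at 38 mm. White is at (447,50).

>>> {"api": "drive_tool", "payload": {"moves": [80, 0, 0, 0, 0, 0, -1.1, 80, 23.3, 33.7, 12, 0, 0, 0, 80, 23.3, 33.7, 12, 0, 0, 0, 80, 23.3, 33.7, 12, 0, 0, 0, 80, 23.3, 33.7, 12, 0, 0, 0, 80, 23.3, 33.7, 12, 0, 0, 0, 80, 23.3, 33.7, 12, 0, 0, 0, 80, 0, 0, 0, 0, 0, 0]}}

```text
t: 13.4
tool_pos: [0.5514, -0.3645, 0.2597]
orientation: [-3.138, -0.014, 0.008]
force: [-1.0, 0.2, -1.3]
opening: 0.08
gripper_force: 0.0
```

>>> {"api": "drive_tool", "payload": {"moves": [80, 0, 0, 0, 0, 0, 0]}}

```text
t: 13.5
tool_pos: [0.5507, -0.3623, 0.2634]
orientation: [-3.139, -0.016, 0.004]
force: [0.6, 0.1, 0.3]
opening: 0.0796
gripper_force: 0.0
```

```bash
python3 - <<'E'
from h import *
delta((.5485,-.367,.1895),.4)
w=snap('wrist');save(w['color'],'wrist7');P=cloud(w);Q=P.reshape(-1,3)
boxr(Q,'white',.48,.64,-.42,-.31,.003,.03)
boxr(Q,'sink',.46,.68,-.30,-.18,.008,.03)
boxr(Q,'tins',.46,.68,-.53,-.42,.004,.05)
E
```

```text
t 13.5 pos [ 0.5507 -0.3623  0.2634] yaw 0.58 F [0.6 0.1 0.3] open 79.6 q6 0.9
shift mm (tool axes now) [-2.   4.9 73.9] turn z deg 0.18 tilt [-0.003  0.002 -1.   ]
white 6522 z50,95 [0.0066 0.013 ] c 549.6 -366.7 long/short 102.2 62.0 yaw 0.45
sink 10449 z50,95 [0.0167 0.0197] c 559.4 -238.9 long/short 126.3 63.5 yaw -1.9
tins 6071 z50,95 [0.0231 0.0434] c 548.7 -487.8 long/short 118.2 58.1 yaw 9.7
```

View pics/wrist7.png

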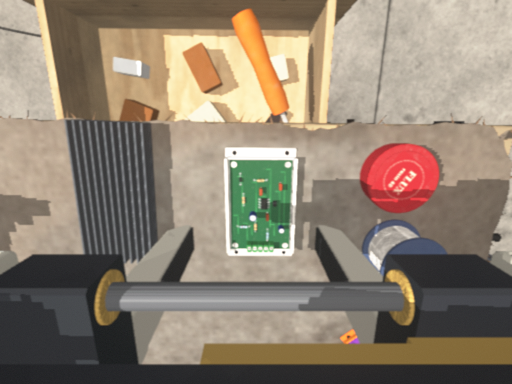

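White is centred under the gripper at (260,200). The heat sink at (112,190) is now fully in view.

>>> {"api": "drive_tool", "payload": {"moves": [80, -1.4, 4.6, 35, 0, 0, 0, 80, 0, 0, 25, 0, 0, 0, 80, 0, 0, 9, 0, 0, 0, 80, 0, 0, 4, 0, 0, 0, 80, 0, 0, 0, 0, 0, 0, 46, 0, 0, 0, 0, 0, 0, 46, 0, 0, 0, 0, 0, 0, 46, 0, 0, 0, 0, 0, 0]}}

```text
t: 14.35
tool_pos: [0.5494, -0.3679, 0.1936]
orientation: [3.141, 0.015, 0.002]
force: [0.3, 1.2, 4.4]
opening: 0.0617
gripper_force: 20.0
```

>>> {"api": "drive_tool", "payload": {"moves": [46, 0, 0, 0, 0, 0, 0, 46, 0, 0, 0, 0, 0, 0, 46, 0, 0, 0, 0, 0, 0, 46, 0, 0, 0, 0, 0, 0]}}

```text
t: 14.75
tool_pos: [0.5494, -0.368, 0.1936]
orientation: [3.141, 0.015, 0.002]
force: [-0.2, 1.6, 7.0]
opening: 0.0613
gripper_force: 20.0
```

```bash
python3 - <<'E'
from h import *
delta((.4903,-.0621,.32),-7.55)
E
```

```text
t 14.75 pos [ 0.5494 -0.368   0.1936] yaw 0.55 F [-0.2  1.6  7. ] open 61.3 q6 0.89
shift mm (tool axes now) [ -56.  -306.3 -126.8] turn z deg 8.1 tilt [ 0.001 -0.001 -1.   ]
```

>>> {"api": "drive_tool", "payload": {"moves": [72, 0, 0, 0, 0, 0, 0, 72, 0, 0, 0, 0, 0, 0, 72, 0, 0, 3.5, 0, 0, 0, 72, 0, 0, 0, 0, 0, 0, 46, 0, 0, 0, 0, 0, 0, 46, 0, 0, 0, 0, 0, 0, 46, 0, 0, 0, 0, 0, 0, 46, 0, 0, 0, 0, 0, 0]}}

```text
t: 15.55
tool_pos: [0.5489, -0.3676, 0.1886]
orientation: [-3.141, -0.015, 0.0]
force: [-0.0, -0.3, -1.3]
opening: 0.0616
gripper_force: 20.0
```

```bash
python3 - <<'E'
from h import *
delta((.4903,-.0621,.32),-7.55)
E
```

```text
t 15.55 pos [ 0.5489 -0.3676  0.1886] yaw 0.55 F [-0.  -0.3 -1.3] open 61.6 q6 0.89
shift mm (tool axes now) [ -55.7 -306.1 -131.4] turn z deg 8.1 tilt [-0.  0. -1.]
```

>>> {"api": "drive_tool", "payload": {"moves": [46, 0, 0, -20, 0, 0, 0, 46, 0, 0, -40, 0, 0, 0, 46, 0, 0, -40, 0, 0, 0, 46, 0, 0, -32, 0, 0, 4, 46, 0, 0, 0, 0, 0, 4.1, 46, -14, -42.2, 0, 0, 0, 0, 46, -14, -42.2, 0, 0, 0, 0, 46, -14, -42.2, 0, 0, 0, 0]}}

```text
t: 16.35
tool_pos: [0.5233, -0.2355, 0.3205]
orientation: [-3.134, 0.208, 0.0]
force: [1.0, 1.0, -0.5]
opening: 0.0618
gripper_force: 20.0
```

>>> {"api": "drive_tool", "payload": {"moves": [46, -14, -42.2, 0, 0, 0, 0, 46, -14, -42.2, 0, 0, 0, 0, 46, -14, -42.2, 0, 0, 0, 0, 46, -14, -42.2, 0, 0, 0, 0, 46, 0, 0, 0, 0, 0, 0, 46, 0, 0, 0, 0, 0, 0]}}

```text
t: 16.95
tool_pos: [0.4905, -0.0612, 0.321]
orientation: [3.135, -0.203, 0.001]
force: [0.5, -0.2, -0.4]
opening: 0.0616
gripper_force: 20.0
```

```bash
python3 - <<'E'
from h import *
delta((.4903,-.0621,.2346),-7.55)
w=snap('wrist'); save(w['color'],'wrist8'); P=cloud(w);Q=P.reshape(-1,3)
R=boxr(Q,'whitehand',.43,.62,-.13,.0,.12,.16)
E
```

```text
t 16.95 pos [ 0.4905 -0.0612  0.321 ] yaw -7.41 F [ 0.5 -0.2 -0.4] open 61.6 q6 1.47
shift mm (tool axes now) [-0.2  0.9 86.4] turn z deg 0.14 tilt [ 0.001 -0.001 -1.   ]
whitehand 13311 z50,95 [0.1392 0.1495] c 500.8 -61.9 long/short 91.2 83.9 yaw 82.84
```

View pics/wrist8.png

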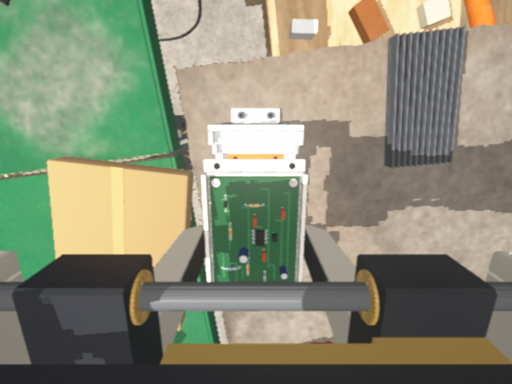

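White is held level with its front edge at (255,166), centred on the chassis, so I'm lowering it.

>>> {"api": "drive_tool", "payload": {"moves": [46, -0.2, 0.9, 10, 0, 0, 0, 46, 0, 0, 30, 0, 0, 0, 46, 0, 0, 22, 0, 0, 0, 46, 0, 0, 12, 0, 0, 0, 46, 0, 0, 7, 0, 0, 0, 46, 0, 0, 3, 0, 0, 0, 46, 0, 0, 1, 0, 0, 0, 46, 0, 0, 0, 0, 0, 0]}}

```text
t: 17.8
tool_pos: [0.4908, -0.063, 0.2366]
orientation: [3.135, -0.207, 0.002]
force: [-0.3, 0.1, -1.0]
opening: 0.0618
gripper_force: 20.0
```

```bash
python3 - <<'E'
from h import *
delta((.4903,-.0621,.2346),-7.55)
E
```

```text
t 17.8 pos [ 0.4908 -0.063   0.2366] yaw -7.56 F [-0.3  0.1 -1. ] open 61.8 q6 1.47
shift mm (tool axes now) [-0.6 -0.9  2. ] turn z deg -0.01 tilt [ 0.001 -0.    -1.   ]
```

>>> {"api": "drive_tool", "payload": {"moves": [46, -0.5, -0.8, 1.5, 0, 0, 0, 46, 0, 0, 0.5, 0, 0, 0, 46, 0, 0, 0, 0, 0, 0, 76, 0, 0, 0, 0, 0, 0, 76, 0, 0, 0, 0, 0, 0, 76, 0, 0, 0, 0, 0, 0, 76, 0, 0, 0, 0, 0, 0]}}

```text
t: 18.5
tool_pos: [0.4899, -0.062, 0.2337]
orientation: [-3.135, 0.207, 0.0]
force: [-1.4, 0.0, -0.1]
opening: 0.076
gripper_force: 0.0
```

>>> {"api": "drive_tool", "payload": {"moves": [76, 0, 0, -10, 0, 0, 0, 76, 0, 0, -30, 0, 0, 0, 80, 0, 0, -40, 0, 0, 0, 80, -20, 10, -40, 0, 0, 0, 80, -30, 35, 0, 0, 0, 0, 80, -10, 45, 0, 0, 0, -2.5, 80, 0, 30, 0, 0, 0, -3, 80, 0, 0, 0, 0, 0, 0]}}

```text
t: 19.3
tool_pos: [0.4152, -0.1759, 0.355]
orientation: [3.139, -0.06, 0.002]
force: [1.1, -0.1, -0.2]
opening: 0.0799
gripper_force: 0.0
```

```bash
python3 - <<'E'
from h import *
delta((.5594,-.2392,.1905),-1.9)
w=snap('wrist'); save(w['color'],'wrist9'); P=cloud(w);Q=P.reshape(-1,3)
boxr(Q,'ch',.38,.6,-.15,.0,.064,.078)
boxr(Q,'sink',.46,.68,-.30,-.18,.008,.03)
# rails: points 55..60mm inside chassis footprint
boxr(Q,'whiterails',.435,.545,-.1,-.02,.054,.063)
E
```

```text
t 19.3 pos [ 0.4152 -0.1759  0.355 ] yaw -2.18 F [ 1.1 -0.1 -0.2] open 79.9 q6 1.09
shift mm (tool axes now) [146.3  57.5 164.8] turn z deg -0.28 tilt [ 0.001 -0.002 -1.   ]
ch 3401 z50,95 [0.067  0.0729] c 490.2 -61.7 long/short 142.1 79.2 yaw -7.54
sink 4465 z50,95 [0.018 0.02 ] c 551.0 -238.8 long/short 109.1 62.6 yaw -1.86
whiterails 1571 z50,95 [0.0576 0.0618] c 490.4 -60.1 long/short 111.2 66.1 yaw -8.11
```

View pics/wrist9.png

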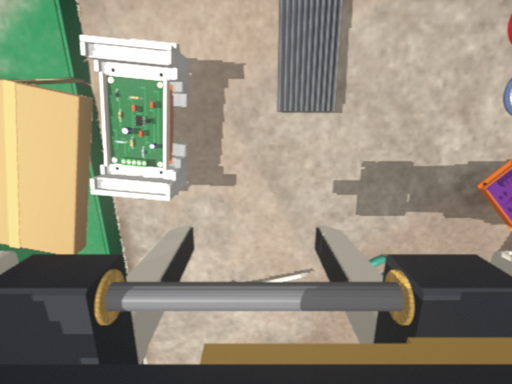

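White is flat in step 3 at (138,118), with rail tops at 58 mm. Now the heat sink at (308,50).

>>> {"api": "drive_tool", "payload": {"moves": [82, 36.5, 14.4, 22, 0, 0, 0, 82, 36.5, 14.4, 22, 0, 0, 0, 82, 36.5, 14.4, 22, 0, 0, 0, 82, 36.5, 14.4, 22, 0, 0, 0, 82, 0, 0, 10, 0, 0, 0, 82, 0, 0, 0, 0, 0, 0, 82, 0, 0, 0, 0, 0, 0]}}

```text
t: 20.05
tool_pos: [0.5596, -0.2349, 0.2564]
orientation: [-3.141, 0.056, 0.0]
force: [-0.0, 0.1, 0.4]
opening: 0.0817
gripper_force: 0.0
```

```bash
python3 - <<'E'
from h import *
w=snap('wrist');P=cloud(w);Q=P.reshape(-1,3)
delta((.5594,-.2392,.1885),-1.9)
boxr(Q,'sink',.46,.68,-.30,-.18,.008,.03)
E
```

```text
t 20.1 pos [ 0.5598 -0.2353  0.2576] yaw -2.03 F [0.4 0.3 0.8] open 82.4 q6 1.12
shift mm (tool axes now) [-0.3  3.9 69.1] turn z deg -0.13 tilt [ 0.002 -0.001 -1.   ]
sink 5023 z50,95 [0.0187 0.0199] c 559.6 -238.9 long/short 125.9 62.2 yaw -2.04
```

Center confirmed at (559.5, -239.0). Descend and grip at 35 N.

>>> {"api": "drive_tool", "payload": {"moves": [82, -0.3, 3.7, 30, 0, 0, 0, 82, 0, 0, 25, 0, 0, 0, 82, 0, 0, 10, 0, 0, 0, 82, 0, 0, 3, 0, 0, 0, 82, 0, 0, 0, 0, 0, 0, 82, 0, 0, 0, 0, 0, 0, 46, 0, 0, 0, 0, 0, 0, 46, 0, 0, 0, 0, 0, 0], "grip_force": 35}}

```text
t: 20.9
tool_pos: [0.5597, -0.2399, 0.1887]
orientation: [3.14, -0.056, 0.002]
force: [0.7, 0.1, 1.0]
opening: 0.0708
gripper_force: 0.0
```

>>> {"api": "drive_tool", "payload": {"moves": [46, 0, 0, 0, 0, 0, 0, 46, 0, 0, 0, 0, 0, 0, 46, 0, 0, 0, 0, 0, 0, 46, 0, 0, 0, 0, 0, 0]}}

```text
t: 21.3
tool_pos: [0.5595, -0.2397, 0.1882]
orientation: [3.141, -0.056, 0.001]
force: [-0.1, 0.9, 5.0]
opening: 0.0617
gripper_force: 35.0
```

```bash
python3 - <<'E'
from h import *
delta((.4903,-.0621,.34),-7.55)
E
```

```text
t 21.3 pos [ 0.5595 -0.2397  0.1882] yaw -2.05 F [-0.1  0.9  5. ] open 61.7 q6 1.12
shift mm (tool axes now) [ -75.5 -175.  -151.9] turn z deg 5.5 tilt [ 0. -0. -1.]
```

>>> {"api": "drive_tool", "payload": {"moves": [46, 0, 0, -20, 0, 0, 0, 46, 0, 0, -40, 0, 0, 0, 46, 0, 0, -45, 0, 0, 0, 46, 0, 0, -46, 0, 0, 0, 46, 0, 0, 0, 0, 0, 5.5, 46, -18.4, -33.4, 0, 0, 0, 0, 46, -18.4, -33.4, 0, 0, 0, 0, 46, -18.4, -33.4, 0, 0, 0, 0]}}

```text
t: 22.1
tool_pos: [0.5168, -0.1321, 0.3375]
orientation: [-3.134, 0.208, 0.003]
force: [0.9, 0.3, -1.6]
opening: 0.0621
gripper_force: 35.0
```

>>> {"api": "drive_tool", "payload": {"moves": [46, -18.4, -33.4, 0, 0, 0, 0, 46, -18.4, -33.4, 0, 0, 0, 0, 46, 0, 0, 0, 0, 0, 0, 46, 0, 0, 0, 0, 0, 0]}}

```text
t: 22.5
tool_pos: [0.4897, -0.0613, 0.3381]
orientation: [3.135, -0.204, -0.001]
force: [0.5, -0.1, -2.3]
opening: 0.0617
gripper_force: 35.0
```

```bash
python3 - <<'E'
from h import *
delta((.4903,-.0621,.2542),-7.55)
w=snap('wrist'); save(w['color'],'wrist10')
E
```

```text
t 22.5 pos [ 0.4897 -0.0613  0.3381] yaw -7.45 F [ 0.5 -0.1 -2.3] open 61.7 q6 1.47
shift mm (tool axes now) [ 0.7  0.7 83.9] turn z deg 0.1 tilt [-0.001 -0.    -1.   ]
```

View pics/wrist10.png

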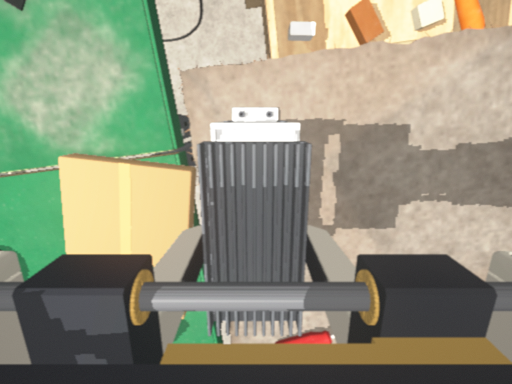

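The heat sink is held level, front edge at (255,145), over the chassis; lowering it now.

>>> {"api": "drive_tool", "payload": {"moves": [46, 0.7, 0.7, 10, 0, 0, 0, 46, 0, 0, 30, 0, 0, 0, 46, 0, 0, 20, 0, 0, 0, 46, 0, 0, 12, 0, 0, 0, 46, 0, 0, 6, 0, 0, 0, 46, 0, 0, 3, 0, 0, 0, 46, 0, 0, 0, 0, 0, 0]}}

```text
t: 23.25
tool_pos: [0.491, -0.0631, 0.258]
orientation: [3.135, -0.208, 0.001]
force: [0.3, -0.1, -3.7]
opening: 0.062
gripper_force: 35.0
```

```bash
python3 - <<'E'
from h import *
delta((.4903,-.0621,.2542),-7.55)
E
```

```text
t 23.25 pos [ 0.491  -0.0631  0.258 ] yaw -7.57 F [ 0.3 -0.1 -3.7] open 62.0 q6 1.47
shift mm (tool axes now) [-0.8 -0.9  3.8] turn z deg -0.02 tilt [ 0. -0. -1.]
```

>>> {"api": "drive_tool", "payload": {"moves": [46, -0.7, -0.8, 2, 0, 0, 0, 46, 0, 0, 1.5, 0, 0, 0, 46, 0, 0, 0, 0, 0, 0, 46, 0, 0, 0, 0, 0, 0]}}

```text
t: 23.65
tool_pos: [0.4902, -0.0619, 0.2545]
orientation: [3.135, -0.207, 0.001]
force: [-0.0, -0.3, -2.7]
opening: 0.0619
gripper_force: 35.0
```

>>> {"api": "drive_tool", "payload": {"moves": [76, 0, 0, 0, 0, 0, 0, 76, 0, 0, 0, 0, 0, 0, 76, 0, 0, 0, 0, 0, 0, 76, 0, 0, 0, 0, 0, 0, 76, 0, 0, -10, 0, 0, 0, 76, 0, 0, -30, 0, 0, 0, 80, 0, 0, -40, 0, 0, 0, 80, -25, 0, -30, 0, 0, 0]}}

```text
t: 24.45
tool_pos: [0.4664, -0.0589, 0.3676]
orientation: [3.134, -0.207, 0.005]
force: [0.2, -0.1, 0.5]
opening: 0.0797
gripper_force: 0.0
```

>>> {"api": "drive_tool", "payload": {"moves": [80, -40, 20, 0, 0, 0, 0, 80, -15, 40, 0, 0, 0, 0, 80, 0, 40, 0, 0, 0, 0, 80, 0, 0, 0, 0, 0, 0, 80, 0, 0, 0, 0, 0, 0]}}

```text
t: 24.95
tool_pos: [0.3975, -0.1511, 0.365]
orientation: [3.134, -0.211, 0.001]
force: [0.1, 0.2, 0.3]
opening: 0.0801
gripper_force: 0.0
```

```bash
python3 - <<'E'
from h import *
delta((.49,-.06,.25),-7.5)
w=snap('wrist');a=snap('scene');b=snap('side'); 
for n,c in(('w',w),('scene',a),('side',b)):
    Q=cloud(c).reshape(-1,3); boxr(Q,n+' sink top',.40,.58,-.13,-.0,.078,.1)
Q=cloud(w).reshape(-1,3)
R=boxr(Q,'top',.40,.58,-.13,-.0,.0835,.1)
A=np.c_[R[:,:2]-R[:,:2].mean(0),np.ones(len(R))]; print('plane slope',np.linalg.lstsq(A,R[:,2],rcond=None)[0])
i=np.hstack([w['color'][:260,:400],a['color'][120:380,160:400]]); save(i,'final')
E
```

```text
t 24.95 pos [ 0.3975 -0.1511  0.365 ] yaw -7.71 F [0.1 0.2 0.3] open 80.1 q6 1.22
shift mm (tool axes now) [  79.4 -102.7  115.1] turn z deg -0.21 tilt [ 0.001 -0.    -1.   ]
w sink top 7736 z50,95 [0.0838 0.0859] c 490.1 -61.5 long/short 126.5 63.0 yaw -7.39
scene sink top 530 z50,95 [0.0861 0.0877] c 489.5 -61.6 long/short 127.2 69.3 yaw -7.88
side sink top 761 z50,95 [0.0851 0.0876] c 490.8 -62.9 long/short 126.2 68.6 yaw -7.73
top 4161 z50,95 [0.0849 0.0862] c 490.1 -61.6 long/short 126.3 62.7 yaw -7.33
plane slope [ 4.43045500e-05 -9.55484465e-04  8.49160410e-02]
```

View pics/final.png

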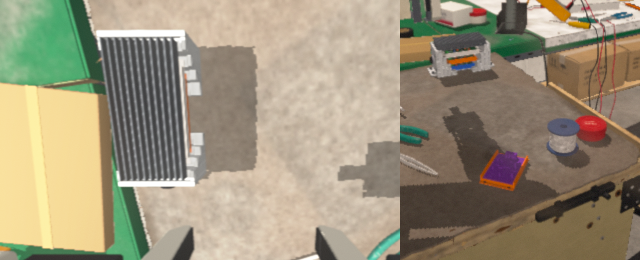

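The heat sink is flat on the top step at (150,110): top at 85 mm, centred, slope under 0.001. The spool and tin are untouched. Handing in.

```bash
python3 -c "
from plant import robot
print(robot.close_job())"
```

```text
the job is handed in; nothing more can be done
None
```

The job is handed in at about 25 s of the 136 s: blue, orange, white and then the heat sink (fins up) each lie flat and centred within about 1 mm in their steps, and the spool and tin were not touched.

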